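Dish in its recess, spice box held open

ROBOT

A 6-joint arm with a two-finger parallel gripper is mounted at the origin on the work surface. World frame = base frame: x ahead of the robot, y to its left, z up, the work surface at z = 0. Lengths are in m, angles in rad, forces in N, time in s.
With the tool pointing down it reaches from about 0.375 to 0.9 m from the base axis. Payload 3.1 kg.
Tool frame: the origin (TCP) lies at the very end of the fingers, on their centre line; the grasp point (between the pads) lies 19 mm behind it (manip.pinch_z is the distance from the TCP to the grasp point, in m); z points along the fingers, y is the line along which they close (so a half turn about z gives the same grasp; the last joint's range is limited). The gripper opens to 85 mm and grips with 20 to 120 N. Pads are 22 mm wide; open, the fingers measure 114 mm over their backs; the gripper's body (76 mm by 85 mm) begins 54 mm behind the grasp point. The pads swing forward as they close: fully open they stand 13 mm farther back than shut.
Start: joints at [-1.365, 0.527, 1.433, -0, 1.181, -0.178], TCP at [0.235, -0.579, 0.231] pointing down, gripper open.
Joint ranges: [-3.08, 3.08], [-0.75, 2.2], [0.22, 2.44], [-1.43, 4.57], [0, 2.65], [-2.85, 2.85]. Speed limits (rad/s): [2.79, 2.79, 3.14, 3.14, 3.14, 3.14].

INTERFACE

Orientations are given as a unit quaternion [x, y, z, w].
In Python, from station import manip gives the robot as it stands.
- The arm moves only by the tool servo_tool, never from a script. Its argument "commands" is one flat list of numbers, 7 for each row, row after row: the shift along the tool's x, y, z each as a share of 500 mm, from -1 to 1, then the turn, a rotation vector about the tool's x, y, z each as a share of 360 degrees, from -1 to 1, then the opening, from -1 (shut) to 1 (fully open). In form: [dx, dy, dz, rx, ry, rz, claw, dx, dy, dz, rx, ry, rz, claw, ...]. A call has 1 to 12 rows; each row shifts and turns the commanded pose from where the row before left it, along the tool's axes as they then stand; what a row does not reach is not made up. A row lasts 1/12 s, in which the tool goes at most 41.7 mm and 7.16 degrees, less where a joint would pass 70% of its speed; a pose out of reach is approached as far as the arm can. A call with a number of a shift or a turn outside -1 to 1 is refused whole. A call with a gripper value outside its range is refused whole. The fingers move at their own pace and stop on an object; "force" is the grip in N (left out, the last holds). Time passes only in rows, so rows that do not move let the fingers close. It gives the time, the measured TCP pose, the force, the opening and the grip force at its end, in the units of the state.
- manip.sense(): the state, without advancing time (a new reading comes with each control period).
- manip.snapshot(name): name is "scene" or "top"; returns a dict with "img" (384x512x3 uint8, red, green, blue), "mtx" (3x3 intrinsics, pixels), "distortion" ([k1, k2, p1, p2, k3] as OpenCV has them; the pictures are not rectified), "world_to_cam" (4x4, takes a point from world to camera coordinates). Camera axes: x right, y up, looking along -z (the intrinsics and any distortion apply to the point x, -y, -z); pixel columns grow to the right and rows downward; lengths in m; the calibration is good to about 2 mm. A picture is of the moment at which its call begins. There is no depth.
- manip.sign_off(): hands the job in; it is judged then, once.
Trained networks look in a picture, given as the dict that the camera call returned (one of the last four; its "shot" number tells which), for a name from the list of things; names that differ only in an ending like _2 or _b are one class to them, and where a whole thing is asked for, a point or a joint stands for the part that bears it (a point fixed in the world has none). Each returns a list of dicts, best first, with "conf" (0 to 1); they miss things now and then, are a little off and sometimes report something else, mostly with a low value. They report only what shows in the picture. A call takes as long as a camera call. They do not tell look-alikes from the thing itself.
- manip.look_for(picture, query): "box" ([left, top, width, height] in pixels, round what is visible of it).
- manip.silhouettes(picture, query): "pixels" (384x512 bool, what is visible of it) and "box" ([left, top, width, height] in pixels, round what is visible of it).
The state is a dict: "t": time; "q": joint angles; "qd": joint speeds; "tau": joint torques, N m; "tcp_pos": TCP position; "tool_rot": TCP orientation; "force": force on the tool from outside, world axes, zero at the start; "ft_torque": the same for the moment, N m; "finger_gap": opening from 0.0 (shut) to 1.0 (fully open); "gripper_force": force on a finger pad.
Only numpy, scipy, OpenCV 4.12 (cv2) and the standard library are available. Lean on these libraries where they do the work, as an engineer would, in place of code of your own. Each camera call takes 0.05 s, during which the arm holds its last target. There are 200 camera calls.

TASK

Get the spices ready for me to scoop: first set the small amber glass dish down into the oblong recess of the blue serving board, flat on its floor, and let go of it. Then lift the spice box's lid by its bar handle to 50 degrees and finish there, still holding it steady with the gripper, since it falls shut by itself. Leave everything else on the counter where it is.

Things in the scene. Friction and masses are not known exactly. Their poses are not given: they have to be found in the camera images.
- dish: small oblong amber glass dish, open on top: 76 long (its x) by 52 wide (its y) by 40 high, walls and floor 4 thick, 110 to 180 g; loose. Origin: centre of its underside, z up. Grip it across the 52 width, fingers outside.
- board: blue-painted wooden serving board fixed to the counter, 150 (x) by 130 (y) by 22 thick, with one oblong recess in the middle. Origin: centre of its underside.
- board_hole0 (a point): centre of the recess mouth, level with the board's top (22 above the counter). The recess is 81 long (x) by 57 wide (y), 12 deep with a flat floor (10 above the counter), its rim chamfered 2; the dish fits either way round and then stands 28 proud of the board.
- box: wooden spice box fixed to the counter: 130 deep (x) by 180 wide (y) by 80 high, with little tins inside; its front faces its -x. Origin: centre of its underside.
- lid (a joint): opening angle of the box's lid in rad: 0 shut (level), growing as the front edge rises; 50 degrees = 0.873; stop at 1.8. No stay or spring, an easy hinge: below about 1.5 it falls shut by its own weight (lid 260 to 460 g, up to 2.2 N to lift at the handle).
- lid_hinge (a point): middle of the hinge line, along the far (+x) top rim of the box, 80 above the counter, parallel to the box's y. Fixed to the box.
- lid_handle (a point): middle of the lid's handle, a round steel bar 10 thick, parallel to the hinge, 177 from it and, with the lid shut, 6 above it (86 above the counter). It swings with the lid and can turn between the finger pads. It stands 39 clear in front of the lid's edge on two legs, with a gap 100 wide between them. Lid panel: 133 deep, 186 wide, 10 thick.
- jug: tall red plastic jug with a side handle, 116 wide, 190 high; loose bystander, to be left alone. Origin: centre of its underside.
- bowl_white: white ceramic bowl, 130 across, 60 high; loose bystander, to be left alone. Origin: centre of its underside.
- bowl_blue: blue ceramic bowl, 124 across, 55 high; loose bystander, to be left alone. Origin: centre of its underside.
- pestle: wooden pestle lying on its side, 180 long along its x, up to 44 thick; loose bystander, to be left alone. Origin: centre of its underside.
- soap: green washing-up bottle, 60 across, 190 high; loose bystander, to be left alone. Origin: centre of its underside.
- mug: white ceramic mug, 76 across, 85 high; loose bystander, to be left alone. Origin: centre of its underside.
There are look-alikes about, which are no part of the job. There is more than one size of the dish; the one meant has the size given above.

How it is judged:
By the outcome, as a careful person would: the job done as asked, in the order asked, and still so for the second after the job is handed in, while the arm keeps its last pose, push and grip.
It also fails if it takes over 64 s, if anything falls off the work surface, if the arm or the gripper's body presses on something with over 40 N, if the wrist force passes 120 N, or if a joint passes its speed limit or range.

## Working session

There is one attempt and no reset: what is moved stays moved. The work goes in short steps, Python scripts to look and compute and a tool call to move; the robot and the scene stay as the last step left them, time stands still between calls to the robot, and variables do not carry over. Pictures are saved under pics/ and viewed, at most 10 in all, crops included, and the job is handed in when it is done.

Besides the shell and the picture viewer there is one more tool, called after "Call:" by a JSON object that holds its "fn" and its "kwargs", one argument or row to a line. servo_tool: Moves the arm, as the interface text tells. Its arguments: {"type":"object","properties":{"commands":{"type":"array"},"force":{"type":"number"}},"required":["commands"]}

```bash
mkdir -p pics; ls; cat > h.py <<'E'
import numpy as np, cv2, pickle
from station import manip
def snap(n):
    return manip.snapshot(n)
def save(p,name,crop=None,scale=1):
    im=p["img"][...,::-1]
    if crop: l,t,w,h=crop; im=im[t:t+h,l:l+w]
    cv2.imwrite("pics/"+name,cv2.resize(im,None,fx=scale,fy=scale,interpolation=cv2.INTER_CUBIC))
def proj(p,X):
    X=np.atleast_2d(X).astype(float); W=np.array(p["world_to_cam"])
    c=X@W[:3,:3].T+W[:3,3]; c=c*[1,-1,-1]
    return cv2.projectPoints(c.reshape(-1,1,3),np.zeros(3),np.zeros(3),np.array(p["mtx"],float),np.array(p["distortion"],float))[0].reshape(-1,2)
def ray(p,uv):
    W=np.array(p["world_to_cam"]); n=cv2.undistortPoints(np.array(uv,float).reshape(-1,1,2),np.array(p["mtx"],float),np.array(p["distortion"],float)).reshape(-1,2)
    d=np.c_[n[:,0],-n[:,1],-np.ones(len(n))]@W[:3,:3]; o=-W[:3,:3].T@W[:3,3]
    return o,d/np.linalg.norm(d,axis=1)[:,None]
def onz(p,uv,z):
    o,d=ray(p,uv); return o+d*((z-o[2])/d[:,2])[:,None]
def tri(ps,uvs):
    A=np.zeros((3,3));b=np.zeros(3)
    for p,uv in zip(ps,uvs):
        o,d=ray(p,uv); M=np.eye(3)-np.outer(d[0],d[0]); A+=M;b+=M@o
    return np.linalg.solve(A,b)
E
python3 - <<'E'
from h import *
print(manip.sense())
for n in("scene","top"):
    p=snap(n); save(p,n+"0.png",scale=1.5)
    W=np.array(p["world_to_cam"]); print(n,(-W[:3,:3].T@W[:3,3]).round(3))
    for q in("dish","board","box","lid_handle","lid","jug","bowl_white","bowl_blue","pestle","soap","mug"):
        print(q,[(np.round(r["conf"],2),np.round(r["box"])) for r in manip.look_for(p,q)])
E
```

```text
pics
{'t': 0.0, 'q': array([-1.36450139e+00,  5.28466771e-01,  1.43388126e+00,  2.48868646e-05,
        1.18138942e+00, -1.78466676e-01]), 'qd': array([-8.07206100e-05, -7.10006274e-04, -1.29419475e-04, -9.44063434e-04,
        7.43811859e-04, -2.14385248e-03]), 'tau': array([ 1.96327160e-04, -4.42346406e+01, -1.78026474e+01, -2.83698309e-04,
        8.34082573e-03, -7.58068275e-07]), 'tcp_pos': array([ 0.23449361, -0.57858678,  0.23033993]), 'tool_rot': array([ 9.81552157e-01,  1.91191559e-01, -3.41531326e-06, -1.07245227e-03]), 'force': array([ 0.07493118, -0.43892412, -0.89971322]), 'ft_torque': array([-0.00969428,  0.04751514,  0.03364648]), 'gripper_force': 0.0, 'finger_gap': 0.9983615880183578}
scene [1.585 0.442 1.352]
dish [(np.float64(0.97), array([326., 200.,  26.,  22.])), (np.float64(0.8), array([360., 207.,  24.,  22.])), (np.float64(0.74), array([332., 164.,  22.,  28.]))]
board [(np.float64(0.95), array([171., 139.,  50.,  40.]))]
box [(np.float64(0.85), array([229., 174.,  65.,  64.]))]
lid_handle [(np.float64(0.76), array([226., 172.,  70.,  57.])), (np.float64(0.3),
[... 822 characters left out ...]
[(np.float64(0.69), array([218., 160.,  49.,  48.]))]
lid_handle [(np.float64(0.77), array([215., 162.,  49.,  47.]))]
lid [(np.float64(0.84), array([216., 162.,  51.,  49.])), (np.float64(0.24), array([360., 166.,  26.,  20.]))]
jug [(np.float64(0.72), array([103., 167.,  43.,  30.])), (np.float64(0.44), array([217., 157.,  48.,  48.]))]
bowl_white [(np.float64(0.86), array([167., 139.,  36.,  30.]))]
bowl_blue [(np.float64(0.81), array([310., 138.,  28.,  32.]))]
pestle [(np.float64(0.81), array([364., 202.,  20.,  42.]))]
soap [(np.float64(0.75), array([362., 166.,  24.,  18.])), (np.float64(0.29), array([218., 161.,  44.,  46.]))]
mug [(np.float64(0.96), array([234., 129.,  26.,  21.]))]
```

View pics/scene0.png

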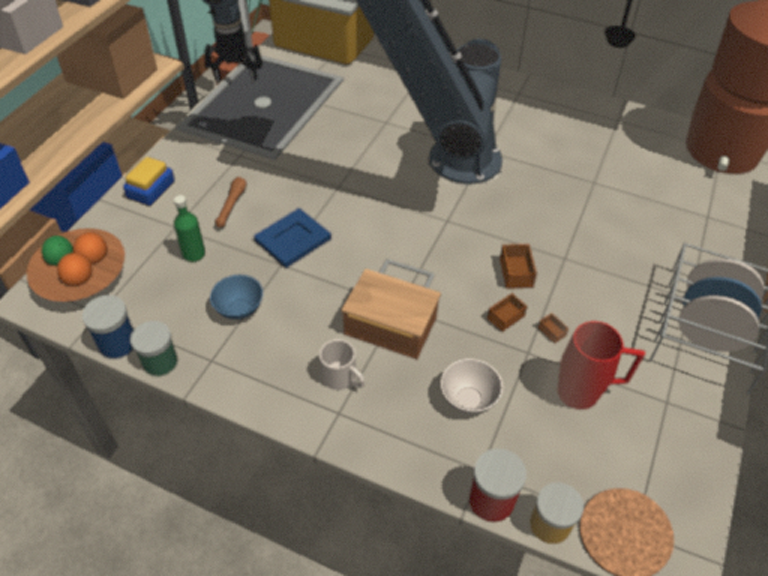

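View pics/top0.png

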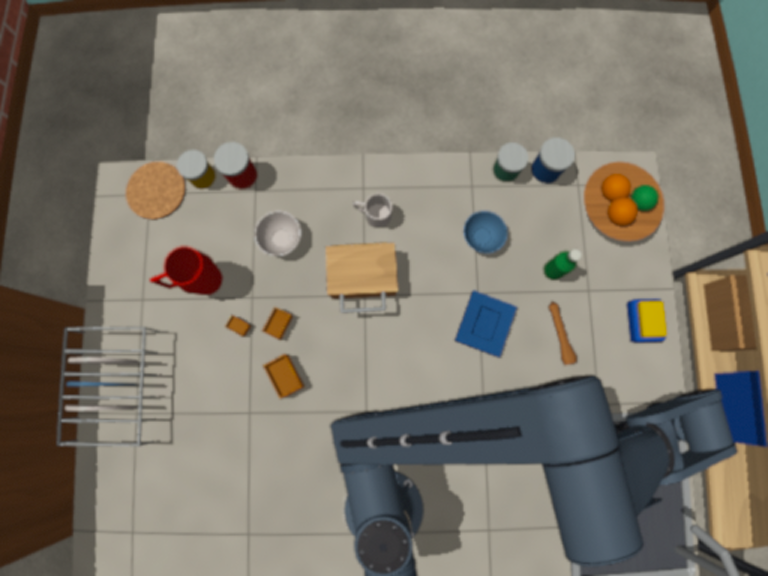

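The scene picture shows three amber dishes, in native pixels: large at (345,177), medium at (338,208) and small at (368,218). In the top view they are at (189,250), (185,215) and (158,217). The board is at (326,212) in the top view, and the box is at (241,180) with its handle towards the robot. I'll measure the dish sizes by fitting silhouettes in both views.

```bash
cat >> h.py <<'E'
from scipy.optimize import minimize
def cub(x,y,z0,yaw,L,W,H):
    P=np.array([[a*L/2,b*W/2,c*H] for a in(-1,1) for b in(-1,1) for c in(0,1)])
    c,s=np.cos(yaw),np.sin(yaw); return P@np.array([[c,s,0],[-s,c,0],[0,0,1]])+[x,y,z0]
def hullmask(p,P,S=4):
    uv=proj(p,P); m=np.zeros((384*S,512*S),np.uint8)
    h=cv2.convexHull(((uv+.5)*S-.5).astype(np.float32)); cv2.fillConvexPoly(m,np.round(h*16).astype(np.int32),1,shift=4)
    return m
def iou_cost(ps,ms,P,S=4):
    c=0
    for p,m in zip(ps,ms):
        h=hullmask(p,P,S); c+=1-(h&m).sum()/max(1,(h|m).sum())
    return c
def up(m,S=4): return (cv2.resize(m.astype(np.float32),None,fx=S,fy=S,interpolation=cv2.INTER_LINEAR)>.5).astype(np.uint8)
E
python3 - <<'E'
from h import *
S=snap("scene");T=snap("top")
pickle.dump((S,T),open("p0.pkl","wb"))
ds=manip.silhouettes(S,"dish");dt=manip.silhouettes(T,"dish")
def near(l,u,v):
    return min(l,key=lambda r:abs(r["box"][0]+r["box"][2]/2-u)+abs(r["box"][1]+r["box"][3]/2-v))
for nm,a,b in(("large",(343,178),(189,250)),("med",(338,210),(185,215)),("small",(371,217),(158,217))):
    try:
        s=near(ds,*a);t=near(dt,*b); print(nm,s["conf"],s["box"],t["conf"],t["box"])
        ms=[up(s["pixels"]),up(t["pixels"])]
        c=onz(T,[b],.03)[0]; best=None
        for yaw in np.arange(0,3.14,.4):
            f=lambda v:iou_cost([S,T],ms,cub(v[0]/50,v[1]/50,0,v[2],v[3]/50,v[4]/50,v[5]/50))
            v0=np.array([c[0]*50,c[1]*50,yaw,3.8,2.6,2.]); 
            r=minimize(f,v0,method="Nelder-Mead",options=dict(maxfev=500,initial_simplex=np.vstack([v0]+[v0+d for d in np.eye(6)*[.5,.5,.3,.5,.5,.5]])))
            if best is None or r.fun<best.fun: best=r
        v=best.x; print(nm,best.fun,(v/[50,50,1,50,50,50]).round(4))
    except Exception as e: print(nm,e)
# board, box
for q,dims in(("board",(.15,.13,.022)),):
    s=manip.silhouettes(S,q)[0];t=manip.silhouettes(T,q)[0];ms=[up(s["pixels"]),up(t["pixels"])]
    c=onz(T,[[t["box"][0]+t["box"][2]/2,t["box"][1]+t["box"][3]/2]],.02)[0];best=None
    for yaw in np.arange(0,3.14,.4):
        f=lambda v:iou_cost([S,T],ms,cub(v[0]/50,v[1]/50,v[3]/50,v[2],*dims))
        v0=np.array([c[0]*50,c[1]*50,yaw,0]);r=minimize(f,v0,method="Nelder-Mead",options=dict(maxfev=300,initial_simplex=np.vstack([v0]+[v0+d for d in np.eye(4)*[.5,.5,.3,.5]])))
        if best is None or r.fun<best.fun: best=r
    print(q,s["box"],t["box"],best.fun,(best.x/[50,50,1,50]).round(4))
for q in("lid","lid_handle","box"):
  for n,p in(("S",S),("T",T)):
    for r in manip.silhouettes(p,q)[:2]: print(q,n,r["conf"],r["box"],r["pixels"].sum())
save(S,"crop1.png",(215,150,190,95),4)
E
```

```text
large 0.6 [334.2, 160.5, 24.3, 29.2] 0.56 [174.5, 234.9, 26.1, 30.1]
large 0.13443544191009504 [0.3546 0.2644 2.0641 0.0694 0.1029 0.0528]
med 0.7 [324.9, 196.0, 27.1, 26.3] 0.66 [176.2, 202.9, 17.7, 24.2]
med 0.12512383133142113 [ 0.4978  0.2834 -0.4661  0.0737  0.0498  0.0424]
small 0.59 [361.4, 205.7, 19.1, 21.0] 0.5 [151.3, 209.2, 14.7, 16.1]
small 0.22547293414550051 [0.4931 0.395  1.0437 0.0567 0.0363 0.0261]
board [170.2, 140.4, 49.9, 39.4] [306.2, 193.5, 37.5, 42.5] 0.12744840104766453 [ 4.855e-01 -2.903e-01 -3.912e-01  3.000e-04]
lid S 0.86 [230.3, 173.3, 62.6, 51.5] 2087
lid T 0.63 [364.3, 201.3, 17.8, 43.3] 288
lid T 0.55 [213.3, 161.7, 51.2, 46.9] 1544
lid_handle S 0.57 [228.0, 174.4, 67.0, 53.2] 1894
lid_handle T 0.85 [215.5, 161.9, 48.6, 46.2] 1725
box S 0.63 [228.7, 170.2, 63.5, 67.8] 2802
box T 0.9 [218.6, 159.6, 43.1, 45.7] 1735
```

View pics/crop1.png

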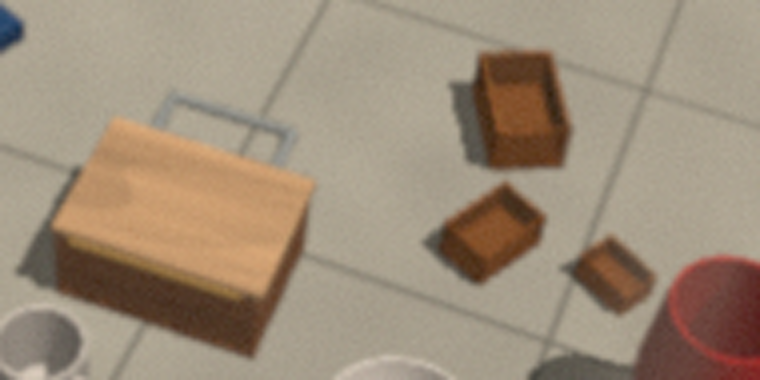

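The crop shows all three dishes: large at crop (522,108), medium at (492,232) and small at (615,275). The fits give about 103x69, 74x50x42 and 57x36 mm. The medium one matches 76x52x40, so it's the dish meant. Next I'll refine the poses with colour masks and the known dimensions.

```bash
cat > fit.py <<'E'
from h import *
def region(p,box,fn,pad=6,S=4):
    l,t,w,h=[int(v) for v in box]; l-=pad;t-=pad;w+=2*pad;h+=2*pad
    im=cv2.resize(p["img"],None,fx=S,fy=S,interpolation=cv2.INTER_LINEAR)
    hsv=cv2.cvtColor(cv2.GaussianBlur(im,(0,0),3),cv2.COLOR_RGB2HSV).astype(int)
    m=fn(hsv)*1; k=np.zeros_like(m);k[t*S:(t+h)*S,l*S:(l+w)*S]=1
    m=(m*k).astype(np.uint8); n,lab,st,_=cv2.connectedComponentsWithStats(m)
    m=(lab==1+np.argmax(st[1:,4])).astype(np.uint8)
    c=cv2.findContours(m,cv2.RETR_EXTERNAL,cv2.CHAIN_APPROX_NONE)[0][0]
    cv2.fillPoly(m,[c],1); return m
def fit(ps,ms,model,v0,step):
    v0=np.array(v0,float);st=np.array(step,float);b=None
    for sg in(1,-1,.3):
        u0=b.x if b is not None else np.zeros(len(v0))
        r=minimize(lambda u:iou_cost(ps,ms,model(v0+u*st)),u0,method="Nelder-Mead",options=dict(maxfev=400,initial_simplex=np.vstack([u0]+[u0+e*sg for e in np.eye(len(v0))])))
        if b is None or r.fun<b.fun:b=r
    return v0+b.x*st,b.fun
E
python3 - <<'E'
from fit import *
S,T=pickle.load(open("p0.pkl","rb"))
am=lambda h:(h[...,1]>150)&((h[...,0]<20))
bl=lambda h:(h[...,0]>95)&(h[...,0]<125)&(h[...,1]>110)
wd=lambda h:(h[...,0]<25)&(h[...,1]>70)&(h[...,2]>135)
dm=[region(S,(325,198,27,26),am,3),region(T,(175,203,19,24),am,3)]
bm=[region(S,(170,140,50,39),bl),region(T,(306,192,38,43),bl)]
lm=[region(S,(226,172,70,53),wd),region(T,(215,160,51,40),wd)]
for dims in((.076,.052),):
    v,c=fit([S,T],dm,lambda v:cub(*v[:2],v[3],v[2],*dims,.04),[.498,.283,-.466,0],[.01,.01,.2,.01]);print("dish",v.round(4),c); d=v
v,c=fit([S,T],bm,lambda v:cub(*v[:2],v[3],v[2],.15,.13,.022),[.4855,-.29,-.39,0],[.01,.01,.2,.01]);print("board",v.round(4),c);b=v
v2,c=fit([S,T],bm,lambda v:cub(*v[:2],v[3],v[2],.13,.15,.022),[.4855,-.29,-.39,0],[.01,.01,.2,.01]);print(" board swapped",c)
x0=onz(T,[[240,177]],.08)[0]
v,c=fit([T],lm[1:],lambda v:cub(*v[:2],.08,v[2],.133,.186,.01),[x0[0],x0[1],0],[.02,.02,.1]);print("lid top only",v.round(4),c)
v,c=fit([S,T],lm,lambda v:cub(*v[:2],v[3],v[2],.133,.186,.01),[v[0],v[1],v[2],.08],[.01,.01,.1,.01]);print("lid",v.round(4),c);l=v
vis=[]
for p,k,cr in((S,0,(160,130,230,110)),(T,1,(145,150,230,110))):
    im=cv2.resize(p["img"][...,::-1],None,fx=4,fy=4,interpolation=cv2.INTER_CUBIC)
    for m,P in((dm[k],cub(*d[:2],d[3],d[2],.076,.052,.04)),(bm[k],cub(*b[:2],b[3],b[2],.15,.13,.022)),(lm[k],cub(*l[:2],l[3],l[2],.133,.186,.01))):
        cv2.drawContours(im,cv2.findContours(m,0,2)[0],-1,(0,255,0),1)
        cv2.drawContours(im,cv2.findContours(hullmask(p,P),0,2)[0],-1,(0,0,255),1)
    c,s=np.cos(l[2]),np.sin(l[2]);hx=l[0]+.0665*c,l[1]+.0665*s
    hd=[[hx[0]-.177*c-s*e,hx[1]-.177*s+c*e,.086] for e in(-.05,.05)]
    # recess
    P=[[b[0]+np.cos(b[2])*i-np.sin(b[2])*j,b[1]+np.sin(b[2])*i+np.cos(b[2])*j,.022] for i,j in((.0405,.0285),(.0405,-.0285),(-.0405,-.0285),(-.0405,.0285))]
    for Q,cl in((hd,0),(P,1)):
        cv2.polylines(im,[np.round((proj(p,Q)+.5)*4).astype(np.int32)],bool(cl),(255,0,255),1)
    L,t,w,h=[4*q for q in cr]; vis.append(cv2.resize(im[t:t+h,L:L+w],(780,299*780//736*0+373))[:299 if 0 else 373])
cv2.imwrite("pics/fit1.png",cv2.resize(np.vstack(vis),(600*780//746,600)))
print("handle",np.mean(hd,0).round(4),"hinge",np.round(hx,4))
E
```

```text
dish [ 0.499   0.2833 -0.272  -0.006 ] 0.5894228527379584
board [ 0.4849 -0.2926 -0.3858 -0.0108] 0.2859337417642964
 board swapped 0.4598394139962465
lid top only [0.6337 0.0495 0.0346] 0.014876229768327476
lid [0.6332 0.0494 0.0331 0.0818] 0.032652731178470784
handle [0.5228 0.0457 0.086 ] hinge [0.6997 0.0516]
```

View pics/fit1.png

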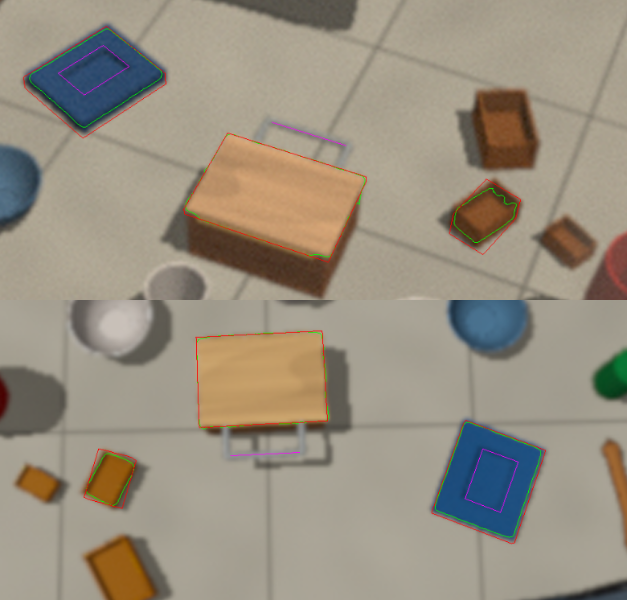

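The lid fit is tight and the predicted handle line lies on the bar. The amber and blue masks are a little too tight, so I'll loosen the thresholds once.

```bash
python3 - <<'E'
from fit import *
S,T=pickle.load(open("p0.pkl","rb"))
for (p,n,b) in((S,"S",(325,198,27,26)),(T,"T",(175,203,19,24))):pass
am=lambda h:(h[...,1]>95)&((h[...,0]<25))
bl=lambda h:(h[...,0]>90)&(h[...,0]<130)&(h[...,1]>70)
dm=[region(S,(325,198,27,26),am,2),region(T,(175,203,19,24),am,2)]
bm=[region(S,(170,140,50,39),bl),region(T,(306,192,38,43),bl)]
for nm,ps,ms in(("both",[S,T],dm),("T",[T],dm[1:])):
    v,c=fit(ps,ms,lambda v:cub(*v[:2],0 if nm=="T" else v[3],v[2],.076,.052,.04),[.498,.283,-.466,0],[.01,.01,.2,.01]);print("dish",nm,v.round(4),c)
    if nm=="both": d=v
for nm,ps,ms in(("both",[S,T],bm),("T",[T],bm[1:])):
    v,c=fit(ps,ms,lambda v:cub(*v[:2],0 if nm=="T" else v[3],v[2],.15,.13,.022),[.4855,-.29,-.39,0],[.01,.01,.2,.01]);print("board",nm,v.round(4),c)
    if nm=="both": b=v
# recess: dark/edge? skip
vis=[]
for p,k,crs in((S,0,((310,190,50,40),(165,130,60,48))),(T,1,((160,195,50,40),(297,185,60,48)))):
    im=cv2.resize(p["img"][...,::-1],None,fx=4,fy=4,interpolation=cv2.INTER_CUBIC)
    for m,P in((dm[k],cub(*d[:2],d[3],d[2],.076,.052,.04)),(bm[k],cub(*b[:2],b[3],b[2],.15,.13,.022))):
        cv2.drawContours(im,cv2.findContours(m,0,2)[0],-1,(0,255,0),1)
        cv2.drawContours(im,cv2.findContours(hullmask(p,P),0,2)[0],-1,(0,0,255),1)
    vis.append(np.hstack([cv2.resize(im[4*t:4*(t+h),4*l:4*(l+w)],(375,300)) for l,t,w,h in crs]))
cv2.imwrite("pics/fit2.png",np.vstack(vis))
E
```

```text
dish both [ 0.4975  0.2834 -0.4184 -0.0019] 0.1815119640533559
dish T [ 0.4978  0.2822 -0.4879  0.0044] 0.06195869420386413
board both [ 0.486  -0.2907 -0.3972 -0.0057] 0.17614061284513183
board T [ 0.4883 -0.2897 -0.3984  0.0033] 0.053183677750970326
```

View pics/fit2.png

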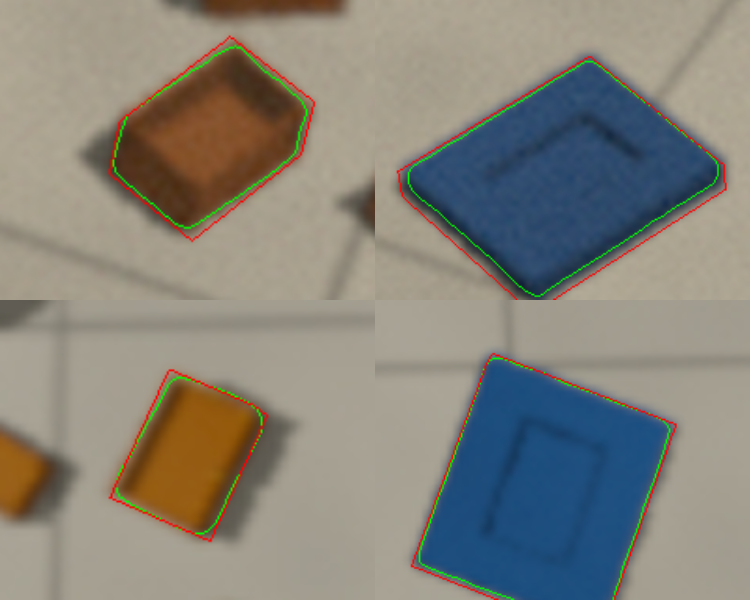

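Dish: centre (0.498, 0.283), heading about -0.46 rad. Board: centre (0.488, -0.290), heading -0.398. Handle: (0.523, 0.046, 0.086). The heights agree with the text within 6 mm and all three are in reach. I'll cross over at z 0.23 first, then turn.

Call:
{"fn": "servo_tool", "kwargs": {
  "commands": [0.0473,-0.0583,0,0,0,0,0.7,0.0473,-0.0583,0,0,0,0,0.7,0.0473,-0.0583,0,0,0,0,0.7,0.0473,-0.0583,0,0,0,0,0.7,0.0473,-0.0583,0,0,0,0,0.7,0.0473,-0.0583,0,0,0,0,0.7,0.0473,-0.0583,0,0,0,0,0.7,0.0473,-0.0583,0,0,0,0,0.7,0.0473,-0.0583,0,0,0,0,0.7,0.0473,-0.0583,0,0,0,0,0.7,0.0473,-0.0583,0,0,0,0,0.7,0.0473,-0.0583,0,0,0,0,0.7],
  "force": 40
}}

```text
t: 2.8
tcp_pos: [0.3667, -0.147, 0.2317]
tool_rot: [0.982, 0.191, 0.0, 0.0]
force: [1.2, 0.1, 0.4]
finger_gap: 0.847
gripper_force: 0.0
```

Call:
{"fn": "servo_tool", "kwargs": {
  "commands": [0.0473,-0.0583,0,0,0,0,0.7,0.0473,-0.0583,0,0,0,0,0.7,0.0473,-0.0583,0,0,0,0,0.7,0.0473,-0.0583,0,0,0,0,0.7,0.0473,-0.0583,0,0,0,0,0.7,0.0473,-0.0583,0,0,0,0,0.7,0.0473,-0.0583,0,0,0,0,0.7,0.0473,-0.0583,0,0,0,0,0.7,0.0473,-0.0583,0,0,0,0,0.7,0.0473,-0.0583,0,0,0,0,0.7,0.0473,-0.0583,0,0,0,0,0.7,0.0473,-0.0583,0,0,0,0,0.7]
}}

```text
t: 3.8
tcp_pos: [0.4983, 0.2843, 0.2315]
tool_rot: [0.981, 0.191, 0.0, 0.0]
force: [0.6, -0.1, 0.6]
finger_gap: 0.85
gripper_force: 0.0
```

Call:
{"fn": "servo_tool", "kwargs": {
  "commands": [0,0,0,0,0,-0.0166,0.7,0,0,0,0,0,-0.0166,0.7,0,0,0,0,0,-0.0166,0.7,0,0,0,0,0,-0.0166,0.7,0,0,0,0,0,-0.0166,0.7,0,0,0,0,0,-0.0166,0.7,0,0,0,0,0,-0.0166,0.7,0,0,0,0,0,-0.0166,0.7,0,0,0,0,0,-0.0166,0.7,0,0,0,0,0,-0.0166,0.7,0,0,0,0,0,-0.0166,0.7]
}}

```text
t: 4.72
tcp_pos: [0.4981, 0.2822, 0.2314]
tool_rot: [0.719, 0.695, 0.0, 0.0]
force: [-0.8, 0.2, 0.2]
finger_gap: 0.85
gripper_force: 0.0
```

Call:
{"fn": "servo_tool", "kwargs": {
  "commands": [0,0,0,0,0,-0.0166,0.7,0,0,0,0,0,-0.0166,0.7,0,0,0,0,0,-0.0166,0.7,0,0,0,0,0,-0.0166,0.7,0,0,0,0,0,-0.0166,0.7,0,0,0,0,0,-0.0166,0.7,0,0,0,0,0,-0.0166,0.7,0,0,0,0,0,-0.0166,0.7,0,0,0,0,0,-0.0166,0.7,0,0,0,0,0,-0.0166,0.7,0,0,0,0,0,-0.0166,0.7,0,0,0,0,0,0,0.7]
}}

```text
t: 5.72
tcp_pos: [0.4981, 0.2823, 0.2314]
tool_rot: [0.228, 0.974, 0.0, 0.0]
force: [0.1, -0.1, -1.2]
finger_gap: 0.852
gripper_force: 0.0
```

Call:
{"fn": "servo_tool", "kwargs": {
  "commands": [0,0,0.05,0,0,0,0.7,0,0,0.05,0,0,0,0.7,0,0,0.05,0,0,0,0.7,0,0,0.05,0,0,0,0.7,0,0,0.05,0,0,0,0.7,0,0,0.05,0,0,0,0.7,0,0,0.05,0,0,0,0.7,0,0,0.04,0,0,0,0.7,0,0,0.02,0,0,0,0.7,0,0,0.02,0,0,0,0.7,0,0,0,0,0,0,0.7]
}}

```text
t: 6.63
tcp_pos: [0.4975, 0.282, 0.0149]
tool_rot: [0.23, 0.973, -0.001, -0.001]
force: [0.1, -0.6, 1.0]
finger_gap: 0.851
gripper_force: 0.0
```

Call:
{"fn": "servo_tool", "kwargs": {
  "commands": [0,0,0,0,0,0,0.3,0,0,0,0,0,0,0.2,0,0,0,0,0,0,0.1,0,0,0,0,0,0,0.05,0,0,0,0,0,0,0,0,0,0,0,0,0,0,0,0,0,0,0,0,0,0,0,0,0,0,0,0]
}}

```text
t: 7.3
tcp_pos: [0.499, 0.2826, 0.0176]
tool_rot: [0.229, 0.973, 0.001, 0.001]
force: [-1.0, 0.3, 6.5]
finger_gap: 0.601
gripper_force: 43.7
```

Call:
{"fn": "servo_tool", "kwargs": {
  "commands": [0,0,-0.01,0,0,0,0,0,0,-0.02,0,0,0,0,0,0,-0.04,0,0,0,0,0,0,-0.05,0,0,0,0,0,0,-0.05,0,0,0,0,0,0,-0.05,0,0,0,0,0,0,-0.05,0,0,0,0,0,0,-0.05,0,0,0,0,0,0,-0.05,0,0,0,0,0,0,-0.05,0,0,0,0,0,0,0,0,0,0,0]
}}

```text
t: 8.22
tcp_pos: [0.5008, 0.2833, 0.232]
tool_rot: [0.229, 0.973, 0.003, 0.005]
force: [1.1, -0.1, -1.0]
finger_gap: 0.602
gripper_force: 42.9
```

```bash
python3 - <<'E'
from fit import *
S=snap("scene");T=snap("top");pickle.dump((S,T),open("p1.pkl","wb"))
s=manip.sense();print(s["tcp_pos"],s["tool_rot"],s["gripper_force"],s["finger_gap"])
u=proj(S,s["tcp_pos"])[0];print(u,proj(T,s["tcp_pos"]))
for n,p in(("S",S),("T",T)):print(n,[(r["conf"],r["box"]) for r in manip.look_for(p,"dish")])
save(S,"held.png",(int(u[0])-50,int(u[1])-40,100,75),7)
E
```

```text
[0.49813609 0.28227953 0.22739321] [2.29044927e-01 9.73415264e-01 5.85581660e-04 8.95206495e-04] 42.85484790802002 0.5975427682758262
[346.44097784 166.72770993] [[173.44962945 208.27851167]]
S [(0.82, [334.3, 171.2, 18.9, 22.8]), (0.56, [330.5, 154.5, 24.9, 26.9]), (0.54, [361.6, 206.3, 18.6, 22.1])]
T [(0.84, [174.2, 236.0, 27.4, 28.4]), (0.61, [214.4, 159.0, 48.4, 47.7]), (0.53, [173.2, 199.1, 10.9, 16.9])]
```

View pics/held.png

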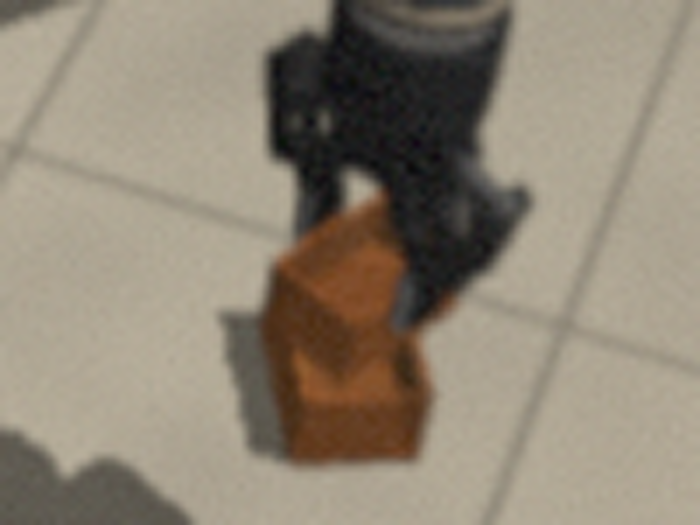

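The dish is held level and clear of the counter, at crop (340,290); the large dish shows behind and below it. I'll carry it over the board.

Call:
{"fn": "servo_tool", "kwargs": {
  "commands": [-0.013,-0.027,0,0,0,0,0,-0.0273,-0.0574,0,0,0,0,0,-0.0273,-0.0574,0,0,0,0,0,-0.0273,-0.0574,0,0,0,0,0,-0.0273,-0.0574,0,0,0,0,0,-0.0273,-0.0574,0,0,0,0,0,-0.0273,-0.0574,0,0,0,0,0,-0.0273,-0.0574,0,0,0,0,0,-0.0273,-0.0574,0,0,0,0,0,-0.0273,-0.0574,0,0,0,0,0,-0.0273,-0.0574,0,0,0,0,0,-0.0273,-0.0574,0,0,0,0,0]
}}

```text
t: 9.42
tcp_pos: [0.49, -0.0833, 0.2245]
tool_rot: [0.229, 0.973, 0.0, -0.002]
force: [1.1, -0.2, -1.8]
finger_gap: 0.597
gripper_force: 42.7
```

Call:
{"fn": "servo_tool", "kwargs": {
  "commands": [-0.0273,-0.0574,0,0,0,0,0,-0.0273,-0.0574,0,0,0,0,0,-0.0273,-0.0574,0,0,0,0,0,-0.0273,-0.0574,0,0,0,0,0,-0.0273,-0.0574,0,0,0,0,0,-0.02,-0.04,0,0,0,0,0,-0.021,-0.045,0,0,0,0,0,0,0,0,0,0,-0.01,0,0,0,0,0,0,0,0,0,0,0,0,0,0,0]
}}

```text
t: 10.25
tcp_pos: [0.4869, -0.2875, 0.2244]
tool_rot: [0.199, 0.98, 0.001, -0.002]
force: [1.1, -0.6, -1.1]
finger_gap: 0.597
gripper_force: 42.7
```

Call:
{"fn": "servo_tool", "kwargs": {
  "commands": [0,0,0.045,0,0,0,0,0,0,0.045,0,0,0,0,0,0,0.045,0,0,0,0,0,0,0.045,0,0,0,0,0,0,0.045,0,0,0,0,0,0,0.045,0,0,0,0,0,0,0.045,0,0,0,0,0,0,0.014,0,0,0,0,0,0,0,0,0,0,0,0,0,0,0,0,0,0]
}}

```text
t: 11.08
tcp_pos: [0.4881, -0.2876, 0.0618]
tool_rot: [0.198, 0.98, 0.0, -0.0]
force: [-0.1, 0.2, -1.8]
finger_gap: 0.601
gripper_force: 42.7
```

```bash
python3 - <<'E'
from fit import *
S=snap("scene");T=snap("top");pickle.dump((S,T),open("p2.pkl","wb"))
s=manip.sense();print(s["tcp_pos"],s["tool_rot"],s["force"])
q=s["tool_rot"];psi=2*np.arctan2(q[1],q[0]);print("psi",psi,"target",np.pi-.398)
out=[]
for p in(S,T):
    u=proj(p,s["tcp_pos"])[0]
    im=cv2.resize(p["img"][...,::-1],None,fx=8,fy=8,interpolation=cv2.INTER_CUBIC)
    for x,y,yaw,z,L,W,H,c in((.488,-.290,-.398,0,.15,.13,.022,(0,0,255)),(.488,-.290,-.398,.022,.081,.057,0,(255,0,255)),(*s["tcp_pos"][:2],psi,s["tcp_pos"][2]-.0176,.076,.052,.04,(0,255,0))):
        P=cub(x,y,z,yaw,L,W,H); k=[0,2,6,4,0]
        for off in(0,1):
            cv2.polylines(im,[np.round((proj(p,P[[i+off for i in k]])+.5)*8).astype(np.int32)],True,c,1)
    cx,cy=int(u[0]*8),int(u[1]*8); out.append(im[cy-290:cy+290,cx-195:cx+195])
cv2.imwrite("pics/over.png",np.hstack(out))
E
```

```text
[ 0.48887127 -0.28864485  0.06302806] [ 1.98254127e-01  9.80149971e-01 -5.69732320e-04  1.00577362e-03] [ 0.65569371 -0.46421743 -1.76352611]
psi 2.7424396442772068 target 2.743592653589793
```

View pics/over.png

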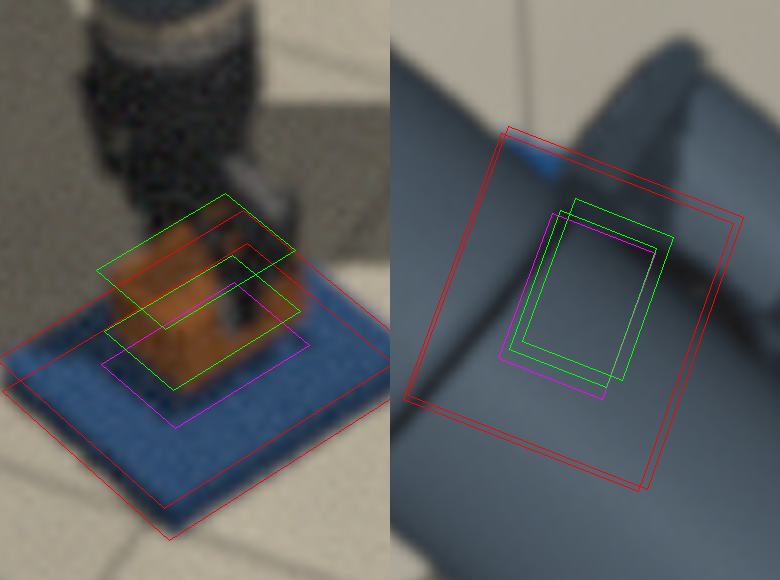

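The picture shows the dish low over the recess, turned to match it, and perhaps a few mm off along its length. The top view is blocked by the arm, so I'll measure dish against board within the scene view, which cancels any calibration offset.

```bash
python3 - <<'E'
from fit import *
S0,_=pickle.load(open("p0.pkl","rb"));S,T=pickle.load(open("p2.pkl","rb"))
s=manip.sense();t=s["tcp_pos"];psi=2.7424
am=lambda h:(h[...,1]>95)&((h[...,0]<25))
bl=lambda h:(h[...,0]>90)&(h[...,0]<130)&(h[...,1]>70)
bm=region(S0,(170,140,50,39),bl)
v,c=fit([S0],[bm],lambda v:cub(*v,0,-.398,.147,.127,.021),[.488,-.29],[.01,.01]);print("board in scene",v.round(4),c);b=v
u=proj(S,t)[0]
m=region(S,(u[0]-18,u[1]-14,40,40),am,0)
im=cv2.resize(S["img"],None,fx=4,fy=4); ex=up(cv2.dilate((S["img"].max(2)<75).astype(np.uint8),np.ones((2,2))))
# full-region colour mask for amber without fill; ignore dark gripper px above
def cost(v,z):
    h=hullmask(S,cub(v[0],v[1],z,psi,.074,.050,.039)); k=1-ex
    return 1-((h&m)*k).sum()/(((h|m)*k).sum())
for z in(.0430,.0454,.048):
    r=min((minimize(lambda w:cost(t[:2]+w*.01,z),w0,method="Nelder-Mead",options=dict(initial_simplex=np.array([w0,w0+[.6,0],w0+[0,.6]]))) for w0 in np.array([[0,0],[-.5,.5],[.5,-.5]])),key=lambda r:r.fun)
    d=t[:2]+r.x*.01; e=d-b; ax=np.array([np.cos(psi),np.sin(psi)]);ay=np.array([np.sin(psi),-np.cos(psi)])
    print(z,"dish",d.round(4),r.fun,"dish-tcp tool xy",((d-t[:2])@ax).round(4),((d-t[:2])@ay).round(4),"dish-board tool xy",(e@ax).round(4),(e@ay).round(4))
vis=im[...,::-1].copy();cv2.drawContours(vis,cv2.findContours(m,0,2)[0],-1,(0,255,0),1);cv2.drawContours(vis,cv2.findContours(hullmask(S,cub(d[0],d[1],z,psi,.074,.050,.039)),0,2)[0],-1,(0,0,255),1)
vis[ex>0]=vis[ex>0]//2+[60,0,60]
cx,cy=int(u[0]*4),int(u[1]*4);cv2.imwrite("pics/m.png",cv2.resize(vis[cy-100:cy+140,cx-130:cx+130],None,fx=2,fy=2))
E
```

```text
board in scene [ 0.4839 -0.2894] 0.08720736713635857
0.043 dish [ 0.4887 -0.2869] 0.04668304668304668 dish-tcp tool xy 0.0008 0.0016 dish-board tool xy -0.0035 0.0042
0.0454 dish [ 0.4915 -0.2852] 0.04666871354006752 dish-tcp tool xy -0.001 0.0042 dish-board tool xy -0.0054 0.0068
0.048 dish [ 0.4937 -0.284 ] 0.04728277556033156 dish-tcp tool xy -0.0026 0.0061 dish-board tool xy -0.0069 0.0088
```

View pics/m.png

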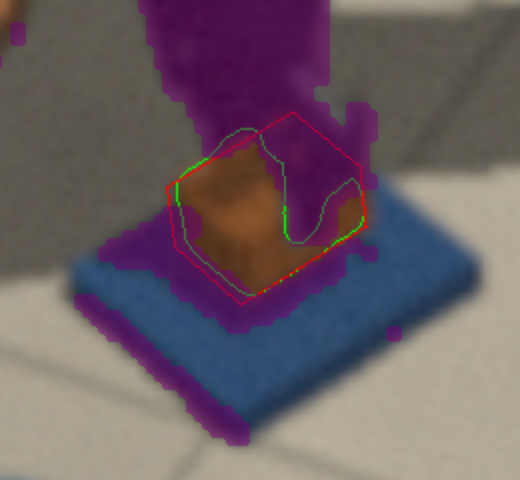

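The mask agrees with the model. The dish is about 1.6 mm off in tool y and 1 to 2 mm in tool x, within the clearance plus chamfer. I'll nudge it and lower gently while watching the force.

Call:
{"fn": "servo_tool", "kwargs": {
  "commands": [0.002,-0.0032,0,0,0,0,0,0,0,0.02,0,0,0,0,0,0,0.016,0,0,0,0,0,0,0.006,0,0,0,0,0,0,0.006,0,0,0,0,0,0,0,0,0,0,0]
}}

```text
t: 11.68
tcp_pos: [0.486, -0.289, 0.0369]
tool_rot: [0.198, 0.98, 0.0, -0.001]
force: [-0.2, 0.0, -1.0]
finger_gap: 0.601
gripper_force: 42.8
```

Call:
{"fn": "servo_tool", "kwargs": {
  "commands": [0,0,0.006,0,0,0,0,0,0,0.004,0,0,0,0,0,0,0,0,0,0,0]
}}

```text
t: 11.93
tcp_pos: [0.4863, -0.2893, 0.0324]
tool_rot: [0.198, 0.98, 0.0, -0.0]
force: [-0.3, -0.3, -2.1]
finger_gap: 0.6
gripper_force: 42.8
```

Call:
{"fn": "servo_tool", "kwargs": {
  "commands": [0,0,0.004,0,0,0,0,0,0,0.004,0,0,0,0,0,0,0,0,0,0,0]
}}

```text
t: 12.18
tcp_pos: [0.4864, -0.2893, 0.0285]
tool_rot: [0.198, 0.98, 0.0, -0.0]
force: [-0.3, -0.2, -1.5]
finger_gap: 0.604
gripper_force: 42.8
```

Call:
{"fn": "servo_tool", "kwargs": {
  "commands": [0,0,0.004,0,0,0,0,0,0,0,0,0,0,0]
}}

```text
t: 12.35
tcp_pos: [0.4866, -0.2895, 0.0276]
tool_rot: [0.198, 0.98, -0.0, 0.0]
force: [-1.0, 0.2, 4.2]
finger_gap: 0.599
gripper_force: 43.4
```

Contact came at TCP z 0.0276, exactly the predicted height of the recess floor. Releasing and rising.

Call:
{"fn": "servo_tool", "kwargs": {
  "commands": [0,0,0,0,0,0,0.3,0,0,0,0,0,0,0.5,0,0,0,0,0,0,0.6,0,0,0,0,0,0,0.6,0,0,-0.01,0,0,0,0.6,0,0,-0.02,0,0,0,0.6,0,0,-0.04,0,0,0,0.6,0,0,-0.06,0,0,0,0.6,0,0,-0.06,0,0,0,0.6,0,0,-0.06,0,0,0,0.6,0,0,-0.04,0,0,0,0.6,0,0,0,0,0,0,0.6]
}}

```text
t: 13.35
tcp_pos: [0.489, -0.2915, 0.1776]
tool_rot: [0.198, 0.98, -0.003, 0.005]
force: [0.9, 0.2, -0.3]
finger_gap: 0.8
gripper_force: 0.0
```

Call:
{"fn": "servo_tool", "kwargs": {
  "commands": [0.0197,0.0646,0,0,0,0,0.2,0.0197,0.0646,0,0,0,0,0,0.0197,0.0646,0,0,0,0,-0.2,0.0197,0.0646,0,0,0,0,-0.2,0.0197,0.0646,0,0,0,0,-0.2,0.0197,0.0646,0,0,0,0,-0.2,0.0197,0.0646,0,0,0,0,-0.2,0.0197,0.0646,0,0,0,0,-0.2,0.0197,0.0646,0,0,0,0,-0.2,0.0197,0.0646,0,0,0,0,-0.2,0,0,0,0,0,0,-0.2]
}}

```text
t: 14.27
tcp_pos: [0.5205, 0.0517, 0.1717]
tool_rot: [0.196, 0.981, 0.001, -0.001]
force: [0.0, -0.8, 0.9]
finger_gap: 0.4
gripper_force: 0.0
```

Call:
{"fn": "servo_tool", "kwargs": {
  "commands": [0,0,0,0,0,0.0181,-0.2,0,0,0,0,0,0.0181,-0.2,0,0,0,0,0,0.0181,-0.2,0,0,0,0,0,0.0181,-0.2,0,0,0,0,0,0.0181,-0.2,0,0,0,0,0,0.0181,-0.2,0,0,0,0,0,0.0181,-0.2,0,0,0,0,0,0.0181,-0.2,0,0,0,0,0,0.0181,-0.2,0,0,0,0,0,0.0181,-0.2,0,0,0,0,0,0,-0.2]
}}

```text
t: 15.18
tcp_pos: [0.5209, 0.046, 0.1716]
tool_rot: [0.696, 0.718, -0.0, -0.0]
force: [-0.1, 0.9, 0.3]
finger_gap: 0.399
gripper_force: 0.0
```

```bash
python3 - <<'E'
from fit import *
s=manip.sense();q=s["tool_rot"];print(s["tcp_pos"],2*np.arctan2(q[1],q[0]),s["finger_gap"])
S=snap("scene");T=snap("top")
a=cv2.resize(S["img"][120:190,160:225,::-1],(390,420),interpolation=cv2.INTER_CUBIC)
b=cv2.resize(T["img"][180:250,293:358,::-1],(390,420),interpolation=cv2.INTER_CUBIC)
cv2.imwrite("pics/placed.png",np.hstack([a,b]))
E
```

```text
[0.52087093 0.04595938 0.17164987] 1.602679529186238 0.39879161974394456
```

View pics/placed.png

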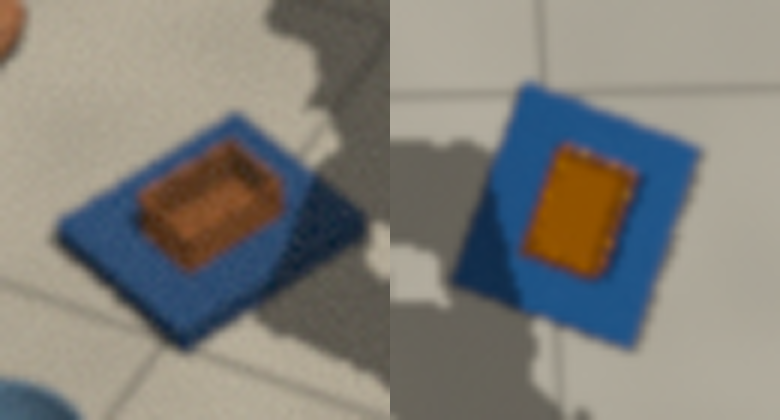

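The dish sits square in the recess: at left crop (212,205) in the scene view, and centred at (580,210) in the top view. Next is the handle.

Call:
{"fn": "servo_tool", "kwargs": {
  "commands": [0,0.0038,0.02,0,0,0,-0.2,0,0,0.04,0,0,0,-0.2,0,0,0.04,0,0,0,-0.2,0,0,0.04,0,0,0,-0.2,0,0,0.04,0,0,0,-0.2,0,0,0.02,0,0,0,-0.2,0,0,0.009,0,0,0,-0.2,0,0,0,0,0,0,-0.2,0,0,0,0,0,0,-0.2]
}}

```text
t: 16.03
tcp_pos: [0.5236, 0.0465, 0.0675]
tool_rot: [0.695, 0.719, 0.0, 0.0]
force: [0.7, -0.6, 0.3]
finger_gap: 0.4
gripper_force: 0.0
```

Call:
{"fn": "servo_tool", "kwargs": {
  "commands": [0,0,0,0,0,0,-0.4,0,0,0,0,0,0,-0.6,0,0,0,0,0,0,-0.8,0,0,0,0,0,0,-1,0,0,0,0,0,0,-1,0,0,0,0,0,0,-1,0,0,0,0,0,0,-1,0,0,0,0,0,0,-1],
  "force": 60
}}

```text
t: 16.7
tcp_pos: [0.5193, 0.0466, 0.068]
tool_rot: [0.695, 0.719, -0.003, -0.003]
force: [-6.4, -2.7, 6.6]
finger_gap: 0.097
gripper_force: 58.5
```

The bar is gripped: opening about 8 mm, 58 N. The bar sits at x 0.519, so I'll take up the 3 mm offset first and then follow the arc slowly.

Call:
{"fn": "servo_tool", "kwargs": {
  "commands": [0,-0.005,0,0,0,0,-1,0,0.0012,-0.0154,0,0,0,-1,0,0.0012,-0.0154,0,0,0,-1,0,0.0025,-0.0153,0,0,0,-1,0,0.0026,-0.0152,0,0,0,-1,0,0.0038,-0.015,0,0,0,-1,0,0.0039,-0.0149,0,0,0,-1,0,0,0,0,0,0,-1]
}}

```text
t: 17.37
tcp_pos: [0.5268, 0.0469, 0.1144]
tool_rot: [0.695, 0.719, -0.001, -0.001]
force: [-5.9, -1.3, -0.8]
finger_gap: 0.093
gripper_force: 58.6
```

Call:
{"fn": "servo_tool", "kwargs": {
  "commands": [0,0.0051,-0.0146,0,0,0,-1,0,0.0052,-0.0145,0,0,0,-1,0,0.0064,-0.014,0,0,0,-1,0,0.0064,-0.0141,0,0,0,-1,0,0.0076,-0.0135,0,0,0,-1,0,0.0076,-0.0134,0,0,0,-1,0,0.0087,-0.0128,0,0,0,-1,0,0.0088,-0.0127,0,0,0,-1,0,0,0,0,0,0,-1]
}}

```text
t: 18.12
tcp_pos: [0.5536, 0.0478, 0.1694]
tool_rot: [0.695, 0.719, -0.002, -0.002]
force: [-10.0, -0.9, 3.0]
finger_gap: 0.091
gripper_force: 58.7
```

Call:
{"fn": "servo_tool", "kwargs": {
  "commands": [0,0.0098,-0.012,0,0,0,-1,0,0.0098,-0.0119,0,0,0,-1,0,0.0108,-0.0111,0,0,0,-1,0,0.0108,-0.011,0,0,0,-1,0,0.0117,-0.0101,0,0,0,-1,0,0.0118,-0.01,0,0,0,-1,0,0,0,0,0,0,-1,0,0,0,0,0,0,-1]
}}

```text
t: 18.78
tcp_pos: [0.5853, 0.0488, 0.2036]
tool_rot: [0.695, 0.719, -0.002, -0.002]
force: [-12.8, -1.4, 12.5]
finger_gap: 0.094
gripper_force: 58.9
```

```bash
python3 - <<'E'
from h import *
s=manip.sense();t=s["tcp_pos"];print(t,s["tool_rot"],s["force"],s["finger_gap"],s["qd"].round(4))
z=t[2]+.019
for hx in(.6963,.6997): print("angle by z",np.degrees(np.arcsin((z-.08)/.1771)-.0339),"by xz",np.degrees(np.arctan2(z-.08,hx-t[0])-.0339),np.hypot(z-.08,hx-t[0]))
S=snap("scene");save(S,"lid.png",(190,110,140,130),4.5)
E
```

```text
[0.58527492 0.04884338 0.20362676] [ 0.69458433  0.71940398 -0.00247085 -0.00210128] [-12.75336167  -1.40281876  12.46365972] 0.0935206053451165 [-0.0004  0.0004  0.0119 -0.0017 -0.0074 -0.0018]
angle by z 51.70135023610986 by xz 50.15938049197557 0.1807455742877013
angle by z 51.70135023610986 by xz 49.31866969338753 0.18285374804911247
```

View pics/lid.png

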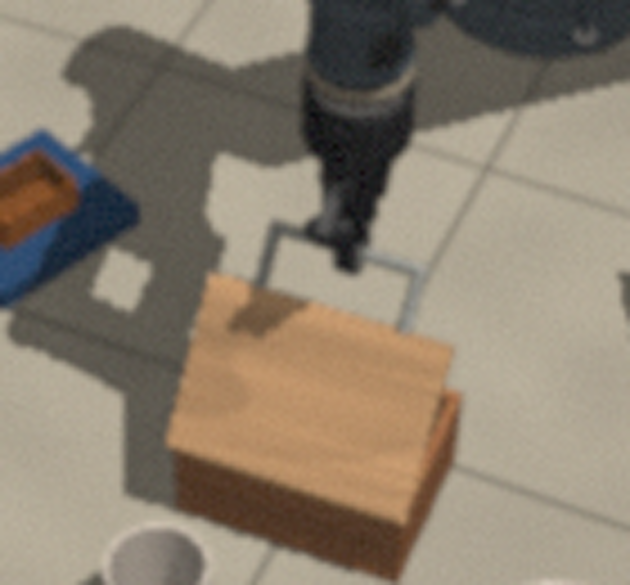

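The lid is up and held by the bar at crop (345,240), and the box shows open at the right. I'll check the angle by fitting the lid panel in the scene view.

```bash
python3 - <<'E'
from fit import *
S0,T0=pickle.load(open("p0.pkl","rb"));S=snap("scene");T=snap("top")
wd=lambda h:(h[...,0]<25)&(h[...,1]>70)&(h[...,2]>135)
yaw=.0331;hx,hy=.6997,.0516
def slab(th,dx=0,dy=0):
    P=np.array([[-a,b,c] for a in(0,.133) for b in(-.093,.093) for c in(.002,.012)])
    P=P@np.array([[np.cos(th),0,np.sin(th)],[0,1,0],[np.sin(th),0,-np.cos(th)]]).T*1 if 0 else np.c_[P[:,0]*np.cos(th)+P[:,2]*np.sin(th),P[:,1],-P[:,0]*np.sin(th)+P[:,2]*np.cos(th)]
    c,s=np.cos(yaw),np.sin(yaw)
    return P@np.array([[c,s,0],[-s,c,0],[0,0,1]])+[hx+dx,hy+dy,.08]
wd2=lambda h:(h[...,0]<25)&(h[...,1]>70)&(h[...,2]>95)
for n,p in(("S0",S0),("S",S),("T",T)):
    box=(215,160,80,65) if n[0]=="S" else (215,160,51,40)
    m=region(p,box,wd,4)
    ex=up(cv2.dilate((p["img"].max(2)<75).astype(np.uint8),np.ones((3,3)))) if n=="T" else np.zeros_like(m)
    def c(th):
        h=hullmask(p,slab(th));k=1-ex;return 1-((h&m)*k).sum()/((h|m)*k).sum()
    g=np.radians(np.arange(-4,70,.5));v=[c(t) for t in g];i=np.argmin(v);print(n,np.degrees(g[i]),v[i],[round(v[j],3) for j in(i-6,i-2,i+2,min(i+6,len(v)-1))])
E
```

```text
S0 -0.5 0.019833780338399443 [np.float64(0.059), np.float64(0.031), np.float64(0.025), np.float64(0.05)]
S 47.0 0.08718053882238341 [np.float64(0.091), np.float64(0.088), np.float64(0.088), np.float64(0.094)]
T 50.0 0.7657823630557603 [np.float64(0.779), np.float64(0.77), np.float64(0.767), np.float64(0.777)]
```

The kinematics give 49 to 51 degrees. The picture constrains the angle only weakly but agrees at 47 to 50. I'll ease off the radial squeeze of about 18 N and let it settle.

Call:
{"fn": "servo_tool", "kwargs": {
  "commands": [0,-0.005,-0.006,0,0,0,-1,0,0,0,0,0,0,-1,0,0,0,0,0,0,-1,0,0,0,0,0,0,-1,0,0,0,0,0,0,-1,0,0,0,0,0,0,-1]
}}

```text
t: 19.43
tcp_pos: [0.5855, 0.0488, 0.2039]
tool_rot: [0.695, 0.719, -0.0, -0.001]
force: [-5.1, 0.8, 2.3]
finger_gap: 0.088
gripper_force: 60.0
```

```bash
python3 -c "
from station import manip
print(manip.sign_off())"
```

```text
the job is handed in; nothing more can be done
None
```

The amber dish is flat in the board's recess and released, and the gripper is holding the lid steady by its bar at about 50 degrees (49–51 from the arm's position; the camera check was weaker, at 47–50), handed in at about 19.5 s.

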